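Tip the tap handles off the sorter tray into the packing box

TASK

Pick up the grey sorter tray by its bar handle, carry the three chromed tap handles over to the white foam box and tip the tray so that they all slide off into the box, keeping the tray's lip low over the box so they do not drop far. Then set the empty tray down flat inside the rim of its plywood nest and let go of it. Leave the tape roll, the stack of cards with hinges and the single tap handle on the bench where they are.

Things in the scene. Friction and masses are not known exactly. Their poses are not given: they have to be found in the camera images.
- tray: Loose grey plastic tray, 160 (x) by 134 mm (y), floor and walls 4 mm thick; sides and back (-x) rise to 22 mm above the underside, the front (+x) is open: the mouth. Wooden bar handle above it along x, from x = -76 to +30 mm, 18 mm wide (y), 64 to 84 mm above the underside, on a post at the back; free space beneath. About 250 g. Origin: centre of the underside; z up.
- tray_grip (a point): Point inside the bar handle of the tray to pinch (across y), above the tray's centre, 74 mm above its underside; frame parallel to the tray's.
- tray_lip (a point): Middle of the tray's open front edge, on its floor's upper face: 80 mm ahead (+x) of the tray's origin, 4 mm above its underside; frame parallel to the tray's.
- handle1: Chromed tap handle to be packed: upright round metal body 32 mm across and 24 mm high with a black end face on top, and a stub lever 9 mm thick that sticks out to 43 mm from the body's axis, 13 mm above its foot. Origin: centre of the foot; z up along the body; the lever points along -x. About 90 g. It starts standing loose on the tray.
- handle2: Chromed tap handle to be packed: upright round metal body 32 mm across and 24 mm high with a black end face on top, and a stub lever 9 mm thick that sticks out to 43 mm from the body's axis, 13 mm above its foot. Origin: centre of the foot; z up along the body; the lever points along -x. About 90 g. It starts standing loose on the tray.
- handle3: Chromed tap handle to be packed: upright round metal body 32 mm across and 24 mm high with a black end face on top, and a stub lever 9 mm thick that sticks out to 43 mm from the body's axis, 13 mm above its foot. Origin: centre of the foot; z up along the body; the lever points along -x. About 90 g. It starts standing loose on the tray.
- packbox: White foam packing box, fixed, open on top: outside 210 mm (x) by 230 mm (y) by 70 mm high, walls and floor 20 mm thick (inside 170 by 190 mm, 50 mm deep). Origin: centre of the underside; z up.
- nest: Shallow plywood nest for the tray, fixed on the bench: 208 (x) by 182 mm (y), base 4 mm thick, rim 14 mm wide all round rising 8 mm above the base. Recess 180 (x) by 154 mm (y): the tray lies in it along x with 10 mm to spare on each side, its mouth either way. Origin: centre of the underside; z up.
- tape: Bystander: loose brown roll of tape lying flat, 90 mm across, 25 mm high. Origin: centre of the underside.
- cards: Bystander: loose stack of cardboard sheets with black plastic hinges on top, about 130 by 190 mm, 40 mm high. Origin: centre of the underside.
- spare: Bystander: a single tap handle like those on the tray, standing alone on the bench, to be left there. Origin: centre of its foot.
There are look-alikes about, which are no part of the job. Of the things that look like the tray, the larger one is meant. What is shaped like the handle2 but red is not meant.

How it is judged:
By the outcome, as a careful person would: the job done as asked, in the order asked, and still so for the second after the job is handed in, with the robot touching nothing.
It also fails if it takes over 59 s, if anything falls off the work surface, if the arm or the gripper's body presses on something with over 40 N, if the wrist force passes 120 N, or if a joint passes its speed limit or range.

ROBOT

A 7-joint arm with a two-finger parallel gripper is mounted at the origin on the work surface. World frame = base frame: x ahead of the robot, y to its left, z up, the work surface at z = 0. Lengths are in m, angles in rad, forces in N, time in s.
With the tool pointing down it reaches from about 0.4 to 0.875 m from the base axis. Payload 6.5 kg.
Tool frame: the origin (TCP) lies midway between the tips of the shut fingers; the grasp point (between the pads) lies robot.tcp_to_grasp behind it (robot.tcp_to_grasp is the distance from the TCP to the grasp point, in m); z points along the fingers, y is the line along which they close (so a half turn about z gives the same grasp; the last joint's range is limited). The gripper opens to 88 mm and grips with 3 to 60 N. Pads are 18 mm wide; open, the fingers measure 123 mm over their backs; the gripper's body (75 mm by 187 mm) begins 45 mm behind the grasp point.
Start: joints at [-1.266, 0.536, -0.004, 1.538, 0.003, 1.067, -0.071], TCP at [0.236, 0.606, 0.239] pointing down, gripper open.
Joint ranges: [-2.7, 2.7], [-0.37, 2.16], [-1.27, 1.26], [0.24, 2.4], [-1.31, 4.45], [0.19, 1.91], [-2.76, 2.76]. Speed limits (rad/s): [2.39, 2.39, 3.14, 3.14, 3.14, 3.14, 3.14].

INTERFACE

Orientations are given as [roll, pitch, yaw] about the fixed x, y, z axes, in that order (R = Rz(yaw) Ry(pitch) Rx(roll)).
In Python, from station import robot, vision, job gives the robot as it stands. The module is installed in compiled form; this text tells all that it offers.
- The arm moves only by the tool drive_tool, never from a script. Its arguments are lists of equal length, an entry for each row: "jaw": the opening, from 0 (shut) to 1 (fully open); "xyz": the shift along the tool's x, y, z in cm, a list of three; "yaw": the turn about the tool's z in degrees. A call has 1 to 20 rows; each row is the pose to reach, as a shift and turn from the pose commanded when the call began, along the tool's axes at that moment; what a row does not reach only later rows make up. A row lasts 1/10 s, in which the tool goes at most 50 mm and 8.59 degrees, less where a joint would pass 70% of its speed; a pose out of reach is approached as far as the arm can. A call with a gripper value outside its range is refused whole. The fingers move at their own pace and stop on an object; "force" is the grip in N (left out, the last holds). Time passes only in rows, so rows that repeat a pose let the fingers close. It gives the time, the measured TCP pose, the force, the opening and the grip force at its end, in the units of the state.
- robot.state(): the state, without advancing time (a new reading comes with each control period).
- vision.capture(name): name is "scene" or "top" or "wrist"; returns a dict with "frame" (400x640x3 uint8, blue, green, red), "fx", "fy", "cx", "cy" (pixels), "k1" (the pictures are not rectified: a ray, as slopes to the right and down, at radius r is drawn at 1 + k1 r^2 times it, then the intrinsics apply), "rvec" (rotation vector, rad) and "tvec" (3), from world to camera coordinates, as OpenCV has them. Camera axes: x right, y down, z forward; pixel columns grow to the right and rows downward; lengths in m; the calibration is good to about 2 mm. A picture is of the moment at which its call begins. There is no depth.
- job.job_done(): hands the job in; it is judged then, once.
The state is a dict: "t": time; "joint_pos": joint angles; "qvel": joint speeds; "joint_torque": joint torques, N m; "position": TCP position; "tcp_rot": TCP orientation; "contact_force": force on the tool from outside, world axes, zero at the start; "wrist_torque": the same for the moment, N m; "finger_gap": finger opening in m; "gripper_force": force on a finger pad.
Only numpy, scipy, OpenCV 4.12 (cv2) and the standard library are available. Lean on these libraries where they do the work, as an engineer would, in place of code of your own. Each camera call takes 0.05 s, during which the arm holds its last target. There are 200 camera calls.

## Working session

There is one attempt and no reset: what is moved stays moved. The work goes in short steps, Python scripts to look and compute and a tool call to move; the robot and the scene stay as the last step left them, time stands still between calls to the robot, and variables do not carry over. Pictures are saved under pics/ and viewed, at most 10 in all, crops included, and the job is handed in when it is done.

Besides the shell and the picture viewer there is one more tool, called after "Request:" as name(argument=value, ...) on one line, values as JSON. drive_tool: Moves the arm, as the interface text tells. Its arguments: {"type":"object","properties":{"jaw":{"type":"array"},"xyz":{"type":"array"},"yaw":{"type":"array"},"force":{"type":"number"}},"required":["jaw","xyz","yaw"]}

```bash
mkdir -p pics; cat > h.py <<'E'
import numpy as np, cv2, pickle
def cap(n,fn):
    from station import vision
    c=vision.capture(n); pickle.dump(c,open(f'pics/{fn}.pkl','wb')); cv2.imwrite(f'pics/{fn}.png',c['frame']); return c
def load(fn): return pickle.load(open(f'pics/{fn}.pkl','rb'))
def rays(c,uv):
    uv=np.atleast_2d(np.array(uv,float)); d=np.stack([(uv[:,0]-c['cx'])/c['fx'],(uv[:,1]-c['cy'])/c['fy']],1); u=d.copy()
    for _ in range(30): u=d/(1+c['k1']*(u**2).sum(1,keepdims=True))
    R=cv2.Rodrigues(np.array(c['rvec'],float))[0]; t=np.array(c['tvec'],float).ravel()
    v=np.c_[u,np.ones(len(u))]@R; return -R.T@t, v/np.linalg.norm(v,axis=1,keepdims=True)
def atz(c,uv,z):
    o,v=rays(c,uv); return o+v*((z-o[2])/v[:,2])[:,None]
def tri(c1,p1,c2,p2):
    o1,a=rays(c1,p1); o2,b=rays(c2,p2); out=[]
    for x,y in zip(a,b):
        s=np.linalg.lstsq(np.c_[x,-y],o2-o1,rcond=None)[0]; P,Q=o1+s[0]*x,o2+s[1]*y; out.append([*((P+Q)/2),np.linalg.norm(P-Q)])
    return np.array(out)
def proj(c,P):
    P=np.atleast_2d(np.array(P,float)); R=cv2.Rodrigues(np.array(c['rvec'],float))[0]; q=P@R.T+np.array(c['tvec'],float).ravel(); s=q[:,:2]/q[:,2:]
    s=s*(1+c['k1']*(s**2).sum(1,keepdims=True)); return s*[c['fx'],c['fy']]+[c['cx'],c['cy']]
E
python3 - <<'E'
from h import *
from station import robot
for n in('scene','top'):
    c=cap(n,n+'0'); print(n,c['fx'],c['k1'],rays(c,[[320,200]]))
s=robot.state();print(s['position'],s['tcp_rot'],s['finger_gap'],robot.tcp_to_grasp,s['t'])
E
```

```text
scene 431.872006082588 -0.0632759575737164 (array([0.85753168, 0.45812387, 0.86853704]), array([[-0.33464092, -0.45749572, -0.82384047]]))
top 421.1726172681553 -0.0086216519641367 (array([0.48095434, 0.02123784, 1.02714617]), array([[ 0.04313886,  0.01374042, -0.99897459]]))
[0.23534655 0.60528214 0.23790804] [-3.13997284e+00  1.27383121e-04  2.77086057e+00] 0.08824642731360668 0.0187 0.1
```

View pics/top0.png

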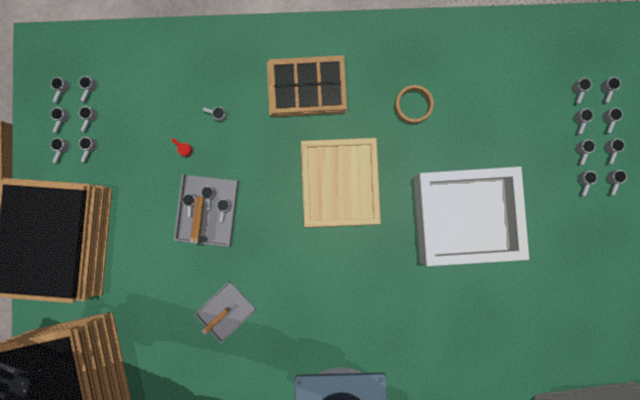

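View pics/scene0.png

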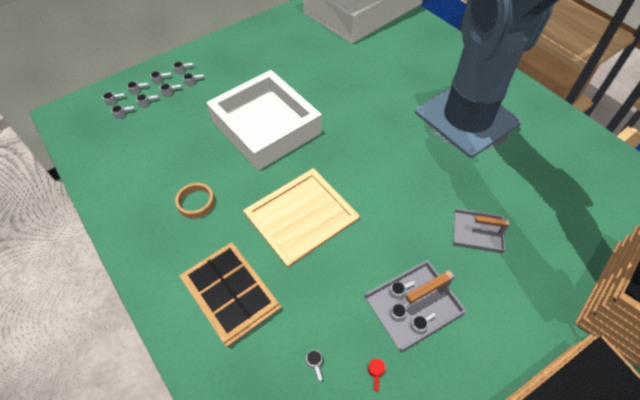

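```bash
python3 - <<'E'
from h import *
t=load('top0')['frame'];s=load('scene0')['frame']
a=cv2.resize(t[166:256,166:246],None,fx=5,fy=5,interpolation=2)
b=cv2.resize(s[255:355,362:472],None,fx=3.6,fy=3.6,interpolation=2)
im=np.zeros((450,796,3),np.uint8);im[:450,:400]=a;im[:360,400:796]=b
cv2.imwrite('pics/c1.png',im)
cv2.imwrite('pics/c2.png',np.vstack([cv2.resize(t[130:270,295:535],None,fx=2.4,fy=2.4,interpolation=2)[:, :576],cv2.resize(s[65:265,200:360],None,fx=1.3,fy=1.3)[:, :208].repeat(1,0) if 0 else np.zeros((1,576,3),np.uint8)]))
E
```

```text
(no output)
```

View pics/c1.png

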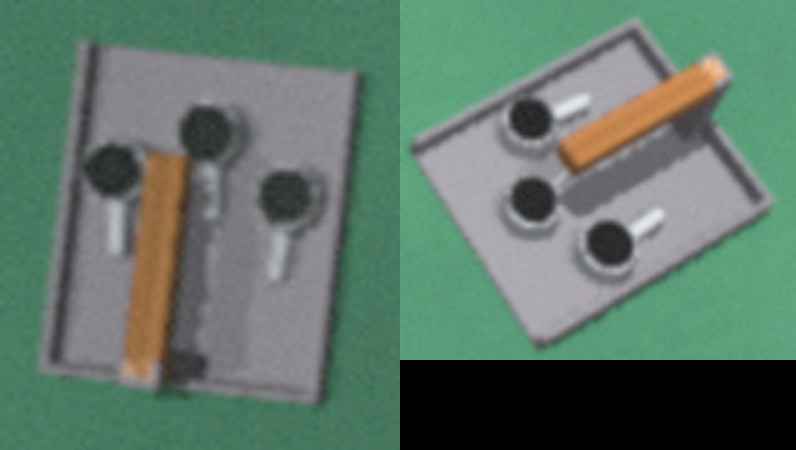

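View pics/c2.png

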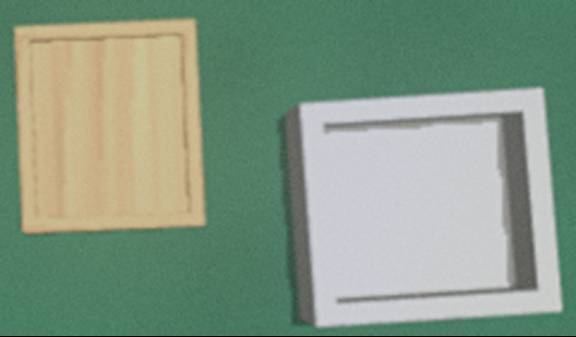

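```bash
cat > m.py <<'E'
from h import *
from scipy.optimize import least_squares
T,S=load('top0'),load('scene0')
A=lambda p:np.array(p,float)/5+166
B=lambda p:(np.array(p,float)-[400,0])/3.6+[362,255]
C=lambda p:np.array(p,float)/2.4+[295,130]
def fit(obj,tp,sp,h,x0,idx=None):
    obj=np.array(obj,float); 
    def f(q,full=True):
        c,s=np.cos(q[2]),np.sin(q[2]); P=obj@np.array([[c,s,0],[-s,c,0],[0,0,1]])+[q[0],q[1],q[3]]
        r=[]
        for cam,px in((T,tp),(S,sp)):
            d=proj(cam,P)-np.array(px); d=d[~np.isnan(d[:,0])]; r.append(d.ravel())
        return np.concatenate(r)
    r=least_squares(f,x0,loss='soft_l1'); print(np.round(r.x,4),'res px',np.round(f(r.x),1)); return r.x
n=[np.nan]*2
# order: front+y, front-y, back-y, back+y
tp=list(A([(82,42),(358,72),(320,403),(42,370)]))
sp=list(B([(540,345),(413,148),(635,22),(770,203)]))
o=[(.08,.067,.022),(.08,-.067,.022),(-.08,-.067,.022),(-.08,.067,.022)]
print('tray',); fit(o,tp,sp,0,[.55,.3,0,0])
bar=[(.03,.009,.084),(.03,-.009,.084),(-.076,-.009,.084),(-.076,.009,.084)]
print('bar only (top face)'); fit(bar,list(A([(147,155),(189,155),(158,378),(123,375)])),[n,B((558,145)),B((712,58)),n],0,[.55,.3,0,0])
o=[(.105,.115,.07),(.105,-.115,.07),(-.105,-.115,.07),(-.105,.115,.07)]
print('box');fit(o,list(C([(300,104),(543,88),(562,310),(315,325)])),[(259,155),(208,107),(268,73),(321,117)],0,[.5,-.2,0,0])
o=[(.104,.091,.012),(.104,-.091,.012),(-.104,-.091,.012),(-.104,.091,.012)]
print('nest');fit(o,list(C([(14,27),(195,18),(205,225),(22,232)])),[(290,262),(244,211),(313,170),(359,215)],0,[.5,0,0,0])
print('handles',tri(T,A([(113,168),(208,132),(287,196)]),S,B([(610,243),(533,199),(529,118)])))
print('bar front mid',tri(T,A([(168,155)]),S,B([(566,152)])))
E
python3 m.py
```

```text
tray
[ 0.5086  0.3113 -0.1381 -0.0104] res px [ 0.6 -0.  -0.1 -0.1 -0.3 -0.5  0.4 -0.   1.   0.  -0.1 -1.1 -0.5  0.1
  0.5  0.5]
bar only (top face)
[ 0.5092  0.3119 -0.1408 -0.0096] res px [ 0.4 -1.2 -0.2 -0.4  0.2  1.5 -0.6  1.2 -0.3  0.2 -0.1  0. ]
box
[ 0.4752 -0.3174  0.0431 -0.0153] res px [-0.1  1.1 -2.   0.6 -1.4 -0.8  1.2  0.2 -4.3  0.4 -1.2 -1.4  1.9 -0.1
 -0.5 -0.4]
nest
[ 0.5662 -0.0153  0.0195 -0.0021] res px [ 0.   0.4 -0.6  0.4 -0.1 -0.3  0.7  0.5 -1.9  3.2 -0.5 -0.4 -0.  -1.9
  0.9  0.5]
handles [[5.34230792e-01 3.49165938e-01 2.63540115e-02 5.87240165e-04]
 [5.50261394e-01 3.03759053e-01 2.44351843e-02 5.01712743e-04]
 [5.18661685e-01 2.66194675e-01 2.43991778e-02 7.64026056e-06]]
bar front mid [[0.53738835 0.30588658 0.07919681 0.00176615]]
```

Request:
drive_tool(jaw=[1,1,1,1,1,1,1,1,1,1,1,1], xyz=[[-3.6,-1.8,0],[-7.2,-3.5,0],[-11,-5.3,0],[-14.5,-7,0],[-18,-8.8,0],[-21.7,-10.6,0],[-25.3,-12.3,0],[-29,-14,0],[-32.6,-15.8,0],[-36.2,-17.6,0],[-36.2,-17.6,0],[-36.2,-17.6,0]], yaw=[-2,-4,-6,-8,-10,-12,-13.3,-13.3,-13.3,-13.3,-13.3,-13.3])

```text
t: 1.3
position: [0.5094, 0.3097, 0.2383]
tcp_rot: [-3.141, -0.001, 3.001]
contact_force: [-0.4, 0.9, -0.7]
finger_gap: 0.0882
gripper_force: 0.0
```

```bash
python3 - <<'E'
from h import *
from station import robot
c=cap('wrist','w1'); s=robot.state(); print(s['t'],s['position'],s['tcp_rot'],s['joint_pos'])
print(rays(c,[[320,200]]))
for y in (.3113,): 
  for z in(-.0104,0):
    a=-.138;R=np.array([[np.cos(a),-np.sin(a)],[np.sin(a),np.cos(a)]])
    P=[[*(R@[x,yy]+[.5086,.3113]),h+z] for x,yy,h in((.03,.009,.084),(.03,-.009,.084),(-.076,-.009,.084),(-.076,.009,.084),(.08,.067,.022),(.08,-.067,.022))]
    print(proj(c,P).round(1).tolist())
E
```

```text
1.35 [0.50844969 0.31118085 0.23837368] [ 3.14149235e+00 -1.05850676e-03  3.00331018e+00] [-0.65253394  0.44435714  0.03797641  1.68906126 -0.02022826  1.0092474
  0.8250556 ]
(array([0.4327267 , 0.32183174, 0.3828699 ]), array([[ 0.30096832, -0.04414229, -0.95261195]]))
[[329.7, 207.4], [311.8, 207.4], [310.7, 97.8], [330.4, 97.8], [374.9, 229.2], [266.7, 229.4]]
[[330.0, 210.9], [311.6, 210.9], [310.4, 97.8], [330.8, 97.8], [376.3, 232.5], [265.3, 232.7]]
```

View pics/w1.png

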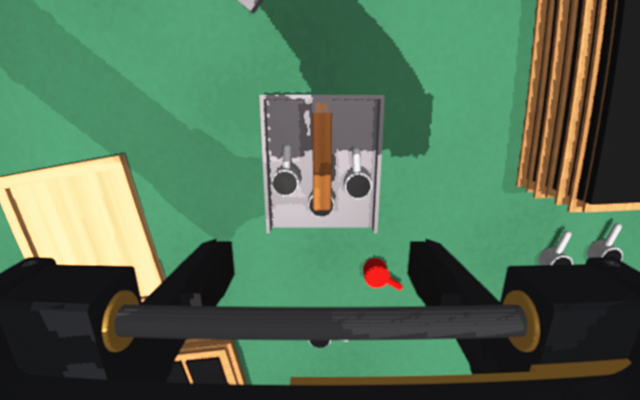

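Request:
drive_tool(jaw=[1,1,1,1,1,1,1,0,0,0,0,0,0,0,0,0], xyz=[[0,0.1,3.5],[0,0.15,7],[0,0.15,10.5],[0,0.15,14],[0,0.15,16.5],[0,0.15,17.7],[0,0.15,17.7],[0,0.15,17.7],[0,0.15,17.7],[0,0.15,17.7],[0,0.15,17.7],[0,0.15,17.7],[0,0.15,17.7],[0,0.15,17.7],[0,0.15,17.7],[0,0.15,17.7]], yaw=[0,0,0,0,0,0,0,0,0,0,0,0,0,0,0,0], force=50)

```text
t: 2.95
position: [0.5093, 0.3118, 0.0617]
tcp_rot: [-3.141, -0.0, 3.003]
contact_force: [-0.2, -2.7, 1.4]
finger_gap: 0.0181
gripper_force: 1.0
```

Gripped at 18 mm. Let the force build up, then a small slow lift as a test.

Request:
drive_tool(jaw=[0,0,0,0,0,0,0,0,0,0], xyz=[[0,0,0],[0,0,0],[0,0,0],[0,0,-0.2],[0,0,-0.5],[0,0,-1],[0,0,-1.5],[0,0,-2],[0,0,-2],[0,0,-2]], yaw=[0,0,0,0,0,0,0,0,0,0], force=50)

```text
t: 3.95
position: [0.5095, 0.3122, 0.0819]
tcp_rot: [3.141, 0.0, 3.003]
contact_force: [0.3, 0.1, -4.1]
finger_gap: 0.0177
gripper_force: 50.0
```

```bash
python3 - <<'E'
from h import *
from station import robot
c=cap('scene','s2'); w=cap('wrist','w2'); s=robot.state(); print(s['t'],s['position'],s['wrist_torque'],s['contact_force'],s['gripper_force'])
a=c['frame'][220:360,350:500]
b=w['frame'][0:240,220:420]
cv2.imwrite('pics/v2.png',np.hstack([cv2.resize(a,(450,420),interpolation=2),cv2.resize(b,(350,420),interpolation=2)]))
E
```

```text
4.05 [0.509216   0.31201105 0.08156466] [0.07322785 0.07081039 0.04319208] [ 0.57897016 -0.30692366 -4.47385236] 49.999258518218994
```

View pics/v2.png

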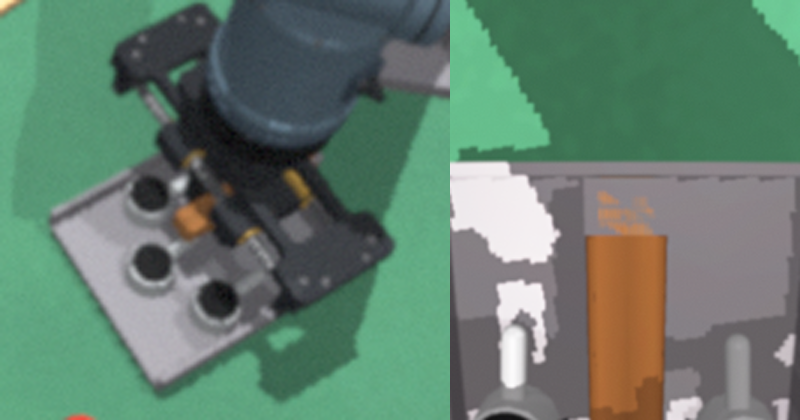

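```bash
python3 - <<'E'
from h import *
c=load('s2')
a=-.1386;R=np.array([[np.cos(a),-np.sin(a)],[np.sin(a),np.cos(a)]])
for th in(0,3,6,10):
  t=np.radians(th); P=[]
  for x,y,h in((.08,-.067,.022),(.08,.067,.022)):
    xx=x*np.cos(t)+(h-.074)*np.sin(t); zz=-x*np.sin(t)+(h-.074)*np.cos(t)
    P.append([*(R@[xx,y]+[.509,.312]),.094+zz])
  print(th,proj(c,P).round(1).tolist())
# box inner/outer check in clean top view now
cap('top','t2')
E
```

```text
0 [[366.8, 289.7], [404.4, 346.9]]
3 [[367.8, 289.8], [405.2, 346.8]]
6 [[368.9, 289.9], [406.2, 346.6]]
10 [[370.5, 289.9], [407.6, 346.2]]
```

Request:
drive_tool(jaw=[0,0,0,0,0,0,0,0,0,0,0,0,0,0,0,0,0,0,0,0], xyz=[[0,0,-0.5],[0,0,-1.5],[0,0,-3],[0,-0.4,-4.8],[0,-1.2,-6.5],[0,-2.4,-7.8],[-0.1,-4,-8.5],[-0.2,-6,-8.8],[-0.4,-8.3,-8.8],[-0.6,-10.8,-8.8],[-0.9,-13.3,-8.8],[-1.2,-15.8,-8.8],[-1.5,-18.3,-8.8],[-1.8,-20.8,-8.8],[-2,-23.3,-8.8],[-2.2,-25.8,-8.8],[-2.4,-28.3,-8.8],[-2.6,-30.8,-8.8],[-2.8,-33.3,-8.8],[-3,-35.8,-8.8]], yaw=[0,0,0,0,0,0,0,0,0,0,0,0,0,0,0,0,0,0,0,0], force=60)

```text
t: 6.1
position: [0.488, -0.049, 0.1693]
tcp_rot: [-3.141, -0.001, 3.002]
contact_force: [0.1, 0.4, -4.4]
finger_gap: 0.0175
gripper_force: 60.0
```

Request:
drive_tool(jaw=[0,0,0,0,0,0,0,0,0,0,0,0,0,0,0,0,0,0,0,0], xyz=[[-0.2,-2.5,0],[-0.4,-5,0],[-0.6,-7.5,0],[-0.8,-10,0],[-1,-12.5,0],[-1.2,-14.8,0],[-1.4,-16.9,0],[-1.6,-18.9,0],[-1.7,-20.7,0],[-1.8,-22.3,0],[-1.9,-23.7,0],[-2,-24.8,0],[-2.1,-25.6,0],[-2.2,-26.2,0],[-2.3,-26.5,0],[-2.3,-26.7,0],[-2.3,-26.7,0],[-2.3,-26.7,0],[-2.3,-26.7,0],[-2.3,-26.7,0]], yaw=[1,3,6,10,15,20,25,30,35,40,45,50,55,60,65,70,74,77,79,79.6])

```text
t: 8.1
position: [0.4752, -0.3145, 0.1696]
tcp_rot: [-3.141, -0.0, 1.612]
contact_force: [0.4, -1.2, -5.1]
finger_gap: 0.0171
gripper_force: 60.0
```

```bash
python3 - <<'E'
from h import *
from station import robot
w=cap('wrist','w3'); t=cap('top','t3'); c=cap('scene','s3'); s=robot.state(); print(s['t'],s['position'],s['tcp_rot'],s['wrist_torque'],s['contact_force'],s['joint_pos'])
im=np.zeros((600,800,3),np.uint8)
im[:250,:400]=cv2.resize(w['frame'],(400,250),interpolation=3)
im[:250,400:]=cv2.resize(t['frame'][150:275,380:580],(400,250),interpolation=2)
im[250:600,:560]=cv2.resize(c['frame'][40:190,160:400],(560,350),interpolation=2)
cv2.imwrite('pics/v3.png',im)
# box refit, z=0, half-pixel corrected
import m
E
```

```text
8.25 [ 0.47539788 -0.31436574  0.16969976] [-3.14157156e+00 -1.46802616e-05  1.61381370e+00] [-0.03292645  0.07761763 -0.04605169] [ 0.19976672 -0.25532066 -4.92516881] [ 0.13306897  0.52756478  0.49931564  1.83642959 -0.32402352  0.85889602
  0.83246946]
tray
[ 0.5086  0.3113 -0.1381 -0.0104] res px [ 0.6 -0.  -0.1 -0.1 -0.3 -0.5  0.4 -0.   1.   0.  -0.1 -1.1 -0.5  0.1
  0.5  0.5]
bar only (top face)
[ 0.5092  0.3119 -0.1408 -0.0096] res px [ 0.4 -1.2 -0.2 -0.4  0.2  1.5 -0.6  1.2 -0.3  0.2 -0.1  0. ]
box
[ 0.4752 -0.3174  0.0431 -0.0153] res px [-0.1  1.1 -2.   0.6 -1.4 -0.8  1.2  0.2 -4.3  0.4 -1.2 -1.4  1.9 -0.1
 -0.5 -0.4]
nest
[ 0.5662 -0.0153  0.0195 -0.0021] res px [ 0.   0.4 -0.6  0.4 -0.1 -0.3  0.7  0.5 -1.9  3.2 -0.5 -0.4 -0.  -1.9
  0.9  0.5]
handles [[5.34230792e-01 3.49165938e-01 2.63540115e-02 5.87240165e-04]
 [5.50261394e-01 3.03759053e-01 2.44351843e-02 5.01712743e-04]
 [5.18661685e-01 2.66194675e-01 2.43991778e-02 7.64026056e-06]]
bar front mid [[0.53738835 0.30588658 0.07919681 0.00176615]]
```

View pics/v3.png

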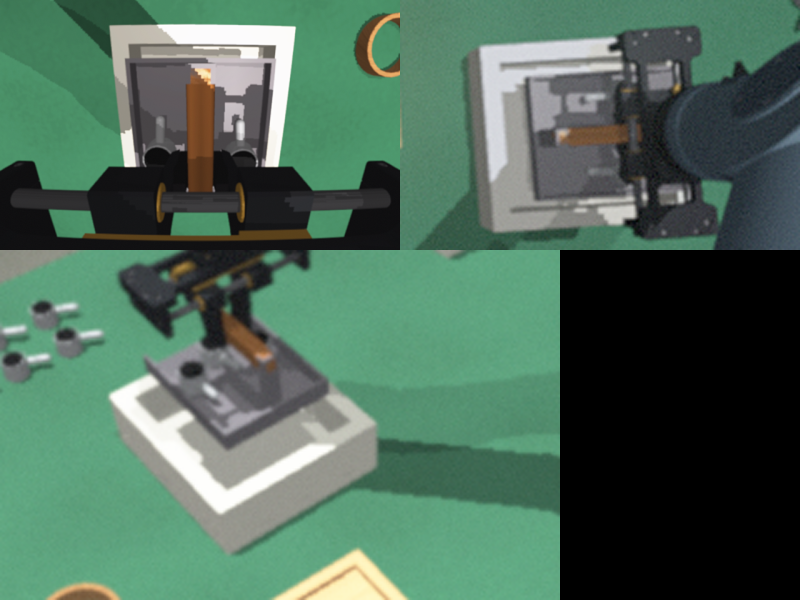

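Request:
drive_tool(jaw=[0,0,0,0,0,0,0,0,0,0,0,0,0,0], xyz=[[0,0,0.7],[0,0,1.8],[0,0,3.2],[0,0,4.6],[0,0,5.8],[0,0,6.5],[0,0,6.7],[-0.2,0,6.7],[-0.5,0,6.7],[-0.8,0,6.7],[-1.1,0,6.7],[-1.3,0,6.7],[-1.4,0,6.7],[-1.4,0,6.7]], yaw=[0,0,0,0,0,0,0,0,0,0,0,0,0,0])

```text
t: 9.65
position: [0.4761, -0.3278, 0.1027]
tcp_rot: [-3.141, -0.001, 1.614]
contact_force: [-0.6, 1.6, -4.6]
finger_gap: 0.0176
gripper_force: 60.0
```

Request:
drive_tool(jaw=[0,0,0,0,0,0,0,0,0,0,0], xyz=[[0,0,0],[-0.3,0,0],[-0.6,0,0],[-0.9,0,-0.3],[-1.2,0,-0.6],[-1.5,0,-0.9],[-1.8,0,-1.1],[-2.1,0,-1.4],[-2.4,0,-1.6],[-2.7,0,-1.8],[-3.0,0,-2]], yaw=[0,0,0,0,0,0,0,0,0,0,0], force=25)

```text
t: 10.75
position: [0.4774, -0.3561, 0.1225]
tcp_rot: [-3.141, -0.004, 1.615]
contact_force: [-0.8, 5.9, -2.4]
finger_gap: 0.0178
gripper_force: 25.0
```

```bash
python3 - <<'E'
from h import *
from station import robot
w=cap('wrist','w4'); t=cap('top','t4'); c=cap('scene','s4'); s=robot.state(); print(s['t'],s['position'],s['tcp_rot'],s['wrist_torque'],s['contact_force'],s['gripper_force'])
im=np.zeros((600,800,3),np.uint8)
im[:250,:400]=cv2.resize(w['frame'],(400,250),interpolation=3)
im[:250,400:]=cv2.resize(t['frame'][150:275,380:580],(400,250),interpolation=2)
im[250:600,:560]=cv2.resize(c['frame'][40:190,160:400],(560,350),interpolation=2)
cv2.imwrite('pics/v4.png',im)
E
```

```text
10.9 [ 0.47743575 -0.35672859  0.12258581] [-3.14113858e+00 -2.69664746e-03  1.61420362e+00] [ 1.03560167  0.10388568 -0.1199205 ] [ 0.61771175  5.17632932 -2.90428541] 24.99854809138924
```

View pics/v4.png

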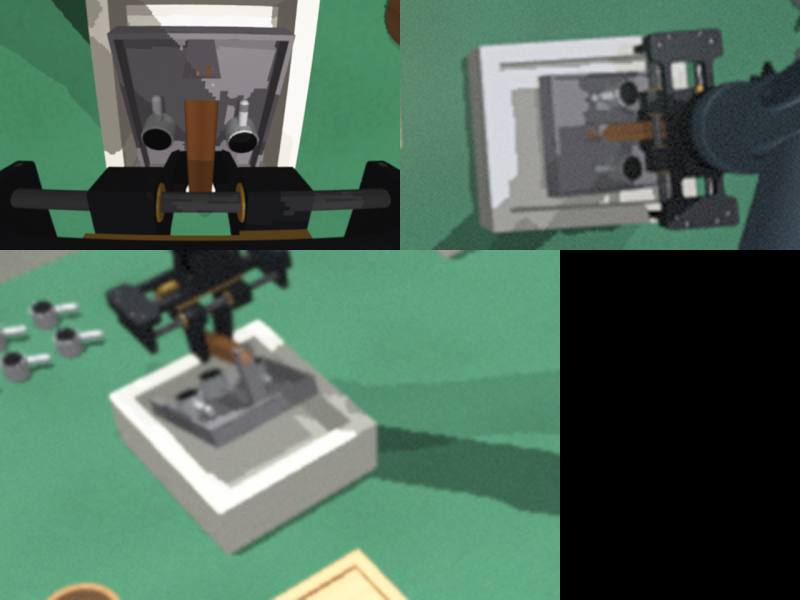

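Request:
drive_tool(jaw=[0,0,0,0,0,0,0,0,0,0,0,0,0,0], xyz=[[-0.3,0,-0.2],[-0.6,0,-0.4],[-0.9,0,-0.6],[-1.2,0,-0.7],[-1.5,0,-0.8],[-1.8,0,-0.9],[-2.1,0,-1],[-2.4,0,-1.1],[-2.7,0,-1.2],[-3.0,0,-1.3],[-3.3,0,-1.3],[-3.6,0,-1.3],[-3.8,0,-1.3],[-3.8,0,-1.3]], yaw=[0,0,0,0,0,0,0,0,0,0,0,0,0,0])

```text
t: 12.3
position: [0.4791, -0.3965, 0.1358]
tcp_rot: [3.141, 0.0, 1.614]
contact_force: [-0.6, 4.0, -3.4]
finger_gap: 0.0176
gripper_force: 25.0
```

```bash
python3 - <<'E'
from h import *
from station import robot
s=robot.state(); print(s['t'],s['position'],s['wrist_torque'],s['contact_force'],s['gripper_force'])
E
```

```text
12.3 [ 0.47907703 -0.39653215  0.13579883] [ 0.92285509  0.05180823 -0.03541991] [-0.61035125  4.03465634 -3.41418298] 25.00011172145605
```

Request:
drive_tool(jaw=[0,0,0,0,0,0,0,0,0,0,0,0,0,0,0,0,0,0,0,0], xyz=[[0,0,0],[0.4,0,0],[0.8,0,0],[1.2,0,0],[1.6,0,0],[2,0,0],[2.4,0,0],[2.8,0,0],[3.2,0,0],[3.6,0,0],[4,0,0],[4.5,0,0],[5,0,0],[5.5,0,0],[6,0,0],[6.5,0,0],[7,0,0],[7,0,0],[7,0,0],[7,0,0]], yaw=[0,0,0,0,0,0,0,0,0,0,0,0,0,0,0,0,0,0,0,0], force=50)

```text
t: 14.3
position: [0.476, -0.3266, 0.1358]
tcp_rot: [3.141, 0.0, 1.613]
contact_force: [-0.6, -1.1, -2.2]
finger_gap: 0.0173
gripper_force: 50.0
```

```bash
python3 - <<'E'
from h import *
from station import robot
w=cap('wrist','w5'); t=cap('top','t5'); c=cap('scene','s5'); s=robot.state(); print(s['t'],s['position'],s['tcp_rot'],s['wrist_torque'],s['contact_force'],s['gripper_force'])
im=np.zeros((600,800,3),np.uint8)
im[:250,:400]=cv2.resize(w['frame'],(400,250),interpolation=3)
im[:250,400:]=cv2.resize(t['frame'][150:275,380:580],(400,250),interpolation=2)
im[250:600,:560]=cv2.resize(c['frame'][40:190,160:400],(560,350),interpolation=2)
cv2.imwrite('pics/v5.png',im)
E
```

```text
14.45 [ 0.47594787 -0.32650068  0.13574803] [3.14156092e+00 1.87644633e-04 1.61336892e+00] [-0.22254762  0.06042381 -0.00075321] [-0.23163942  0.34318605 -1.72034621] 49.998628702014685
```

Request:
drive_tool(jaw=[0,0,0,0,0,0,0,0,0,0,0], xyz=[[0,0,-0.4],[0,0,-1],[0,0,-1.8],[0,0,-2.6],[0,0,-3.5],[0,0,-4.5],[0,0,-5.5],[0,0,-6.5],[0,0,-7],[0,0,-7],[0,0,-7]], yaw=[0,0,0,0,0,0,0,0,0,0,0])

```text
t: 15.55
position: [0.4759, -0.326, 0.2055]
tcp_rot: [-3.141, -0.0, 1.614]
contact_force: [0.5, 0.1, -3.2]
finger_gap: 0.0176
gripper_force: 50.0
```

```bash
python3 - <<'E'
from h import *
from station import robot
w=cap('wrist','w6'); t=cap('top','t6'); c=cap('scene','s6'); s=robot.state(); print(s['t'],s['position'],s['tcp_rot'],s['wrist_torque'],s['contact_force'],s['gripper_force'])
im=np.zeros((600,800,3),np.uint8)
im[:250,:400]=cv2.resize(w['frame'],(400,250),interpolation=3)
im[:250,400:]=cv2.resize(t['frame'][150:275,380:580],(400,250),interpolation=2)
im[250:600,:560]=cv2.resize(c['frame'][40:190,160:400],(560,350),interpolation=2)
cv2.imwrite('pics/v6.png',im)
E
```

```text
15.7 [ 0.47574486 -0.32602397  0.2052371 ] [-3.14079706e+00 -4.28649835e-04  1.61364111e+00] [-0.15653919  0.06116865  0.0329046 ] [-0.10999528  0.27659467 -2.25462072] 49.998780470341444
```

View pics/v6.png

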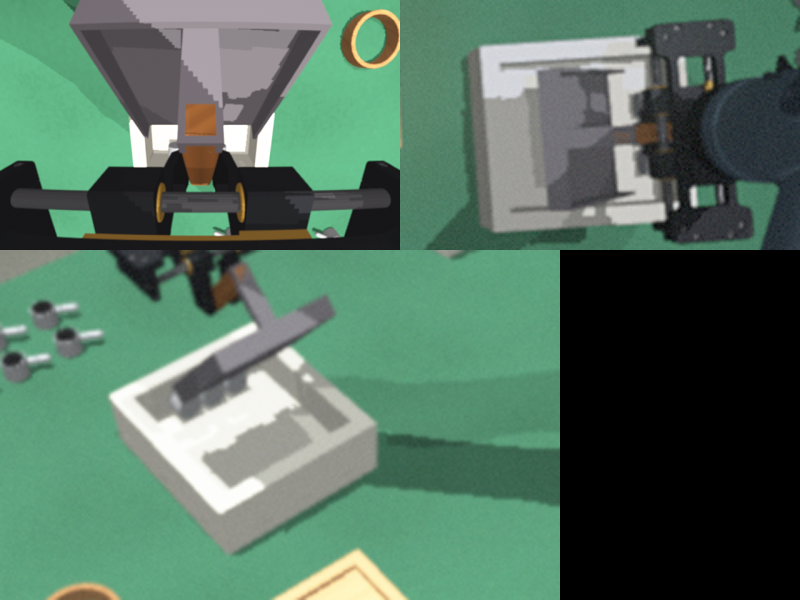

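```bash
python3 - <<'E'
from h import *
c=load('w6'); S=load('s6')
a=1.6136-np.pi;R=np.array([[np.cos(a),-np.sin(a)],[np.sin(a),np.cos(a)]])
for th in(34,38,40,42,44,46,50):
  t=np.radians(th); P=[]
  for x,y,h in((-.08,-.067,.022),(-.08,.067,.022),(.08,-.067,.022)):
    xx=x*np.cos(t)+(h-.074)*np.sin(t); zz=-x*np.sin(t)+(h-.074)*np.cos(t)
    P.append([*(R@[xx,y]+[.4757,-.326]),.2052+.0127+zz])
  print(th,proj(c,P).round(0).tolist()[:2],proj(S,P).round(0).tolist())
E
```

```text
34 [[145.0, 52.0], [497.0, 53.0]] [[300.0, 66.0], [252.0, 91.0], [270.0, 69.0]]
38 [[135.0, 51.0], [507.0, 51.0]] [[300.0, 64.0], [251.0, 89.0], [272.0, 71.0]]
40 [[131.0, 51.0], [511.0, 51.0]] [[299.0, 63.0], [251.0, 87.0], [273.0, 72.0]]
42 [[125.0, 51.0], [517.0, 52.0]] [[299.0, 61.0], [251.0, 86.0], [273.0, 73.0]]
44 [[120.0, 52.0], [522.0, 52.0]] [[299.0, 60.0], [250.0, 85.0], [274.0, 74.0]]
46 [[115.0, 53.0], [527.0, 53.0]] [[299.0, 59.0], [250.0, 84.0], [275.0, 75.0]]
50 [[103.0, 56.0], [539.0, 57.0]] [[298.0, 56.0], [249.0, 81.0], [276.0, 76.0]]
```

Request:
drive_tool(jaw=[0,0,0,0,0,0,0,0,0,0,0,0,0,0,0,0,0,0,0,0], xyz=[[0.5,0,0],[1.5,0.5,0],[3,1.3,0],[5,2.4,0],[7.2,3.7,0],[9.4,5,0],[11.6,6.3,0],[13.8,7.6,0],[16,8.9,0],[18.2,10.2,0],[20.4,11.5,0],[22.4,12.8,0],[24.4,14,0.5],[26.2,15.2,1.5],[27.8,16.2,3],[29,16.9,4.5],[29.8,17.4,6],[30.3,17.7,6.8],[30.5,17.7,7],[30.5,17.7,7]], yaw=[-1,-3,-7,-12,-17,-22,-27,-32,-37,-42,-47,-52,-57,-62,-67,-72,-77,-82,-86,-88.7])

```text
t: 17.7
position: [0.6396, -0.0111, 0.1349]
tcp_rot: [3.14, -0.001, -3.113]
contact_force: [0.1, 0.1, -2.7]
finger_gap: 0.0175
gripper_force: 50.0
```

Request:
drive_tool(jaw=[0,0,0,0,0,0,0,0], xyz=[[0,0,0],[0,0,0.7],[0,0,1.4],[0,0,2],[0,0,2.4],[0,0,2.6],[0,0,2.6],[0,0,2.6]], yaw=[0,0,0,0,0,0,0,0])

```text
t: 18.5
position: [0.6399, -0.0139, 0.1099]
tcp_rot: [-3.142, 0.0, -3.121]
contact_force: [0.4, 0.0, -2.2]
finger_gap: 0.0174
gripper_force: 50.0
```

```bash
python3 - <<'E'
from h import *
from station import robot
w=cap('wrist','w7'); t=cap('top','t7'); c=cap('scene','s7'); s=robot.state(); print(s['t'],s['position'],s['tcp_rot'],s['wrist_torque'],s['contact_force'],s['gripper_force'])
cv2.imwrite('pics/v7.png',cv2.resize(c['frame'][120:300,200:420],None,fx=3,fy=3))
E
```

```text
18.65 [ 0.63999072 -0.0139485   0.11003418] [-3.14159236e+00  5.60515251e-04 -3.12149764e+00] [ 0.05918633 -0.0723314  -0.00416241] [-0.14292225  0.36666795 -1.69566583] 49.998702853918076
```

Request:
drive_tool(jaw=[0,0,0,0,0,0,0,0], xyz=[[-0.2,0,0.2],[-0.4,0,0.4],[-0.4,0,0.6],[-0.4,0,0.8],[-0.4,0,1],[-0.4,0,1.1],[-0.4,0,1.2],[-0.4,0,1.2]], yaw=[0,0,0,0,0,0,0,0], force=25)

```text
t: 19.45
position: [0.6447, -0.0138, 0.0994]
tcp_rot: [3.141, 0.002, -3.122]
contact_force: [-2.5, 0.7, 9.6]
finger_gap: 0.0179
gripper_force: 25.0
```

Request:
drive_tool(jaw=[0,0,0,0,0,0,0,0,0,0], xyz=[[0,0,0],[0.4,0,0],[0.8,0,0.1],[1.2,0,0.1],[1.7,0,0.2],[2.3,0,0.3],[2.8,0,0.5],[3.3,0,0.7],[3.3,0,0.7],[3.3,0,0.7]], yaw=[0,0,0,0,0,0,0,0,0,0], force=10)

```text
t: 20.45
position: [0.6103, -0.0145, 0.0918]
tcp_rot: [3.141, -0.001, -3.122]
contact_force: [-4.6, 0.1, 9.8]
finger_gap: 0.0178
gripper_force: 10.0
```

```bash
python3 - <<'E'
from h import *
from station import robot
s=robot.state(); print(s['t'],s['position'],s['wrist_torque'],s['contact_force'],s['gripper_force'],s['finger_gap'])
c=cap('scene','s8');w=cap('wrist','w8');t=cap('top','t8')
im=np.zeros((600,800,3),np.uint8)
im[:250,:400]=cv2.resize(w['frame'],(400,250),interpolation=3)
im[:250,400:]=cv2.resize(t['frame'][120:245,260:460],(400,250),interpolation=2)
im[250:600,:560]=cv2.resize(c['frame'][130:280,200:440],(560,350),interpolation=2)
cv2.imwrite('pics/v8.png',im)
E
```

```text
20.45 [ 0.61028239 -0.01452838  0.09176476] [ 0.06098321  1.05378034 -0.0350919 ] [-4.63317437  0.0993805   9.81105259] 9.99995340127498 0.017791575307186083
```

View pics/v8.png

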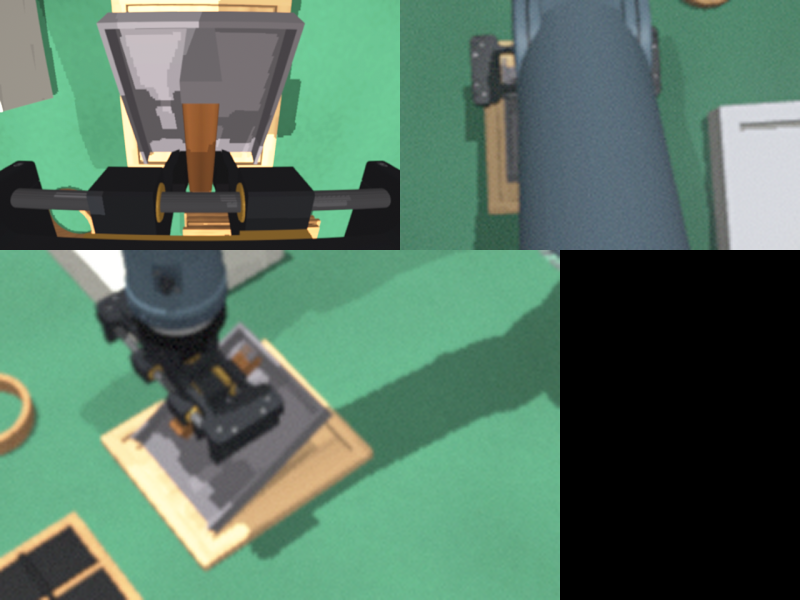

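Request:
drive_tool(jaw=[0,0,0,0,0,0,0,0,0,0,0], xyz=[[0.4,0,0],[0.8,0,0.2],[1.2,0,0.4],[1.6,0,0.6],[2,0,0.9],[2.5,0,1.2],[3,0,1.6],[3.5,0,2],[4,0,2.3],[4,0,2.3],[4,0,2.3]], yaw=[0,0,0,0,0,0,0,0,0,0,0], force=8)

```text
t: 21.7
position: [0.5707, -0.0153, 0.0677]
tcp_rot: [3.142, -0.0, -3.121]
contact_force: [-0.0, 0.1, -1.8]
finger_gap: 0.0177
gripper_force: 8.0
```

```bash
cat > chk.py <<'E'
# numeric check of tray pose: tilt & x from back rim width in wrist view
from h import *
from station import robot
s=robot.state(); print(s['t'],s['position'],s['wrist_torque'],s['contact_force'],s['gripper_force'],s['finger_gap'])
E
python3 chk.py
```

```text
21.7 [ 0.57065774 -0.01527228  0.06768991] [ 0.02501679 -0.062168    0.04399667] [-0.04394137  0.07243495 -1.83319799] 7.9999942809809 0.017728728833936225
```

Request:
drive_tool(jaw=[0,0,0,0,0,0], xyz=[[0.2,0,0.05],[0.3,0,0.15],[0.3,0,0.25],[0.3,0,0.35],[0.3,0,0.4],[0.3,0,0.4]], yaw=[0,0,0,0,0,0])

```text
t: 22.3
position: [0.5693, -0.0153, 0.0653]
tcp_rot: [3.141, 0.003, -3.121]
contact_force: [-1.0, 1.0, 8.9]
finger_gap: 0.0179
gripper_force: 8.0
```

Request:
drive_tool(jaw=[0,0,0.5,0.5,0.5,0.5,0.5,0.5,0.5,0.5,0.5,0.5,0.5,0.5,0.5,0.5], xyz=[[0,0,-0.1],[0,0,-0.2],[0,0,-0.2],[0,0,-0.2],[0,0,-0.2],[0,0,-0.2],[0,0,-0.2],[0,0,-0.7],[0,0,-1.5],[0,0,-3],[0,0,-5],[0,0,-8],[0,0,-11],[0,0,-14],[0,0,-17],[0,0,-17]], yaw=[0,0,0,0,0,0,0,0,0,0,0,0,0,0,0,0])

```text
t: 23.9
position: [0.5705, -0.0155, 0.2394]
tcp_rot: [3.141, 0.009, -3.122]
contact_force: [0.4, -0.1, 0.4]
finger_gap: 0.0441
gripper_force: 0.0
```

Request:
drive_tool(jaw=[0.5,0.5,0.5,0.5,0.5,0.5,0.5,0.5,0.5,0.5,0.5,0.5], xyz=[[0,3,0],[0,7,0],[0,11,0],[0,15,0],[0,19,0],[0,23,0],[0,27,0],[0,30,0],[0,32,0],[0,32,0],[0,32,0],[0,32,0]], yaw=[0,0,0,0,0,0,0,0,0,0,0,0])

```text
t: 25.1
position: [0.5621, 0.3019, 0.2338]
tcp_rot: [-3.14, 0.0, -3.124]
contact_force: [-0.2, 0.3, -0.7]
finger_gap: 0.0438
gripper_force: 0.0
```

```bash
python3 chk.py; python3 - <<'E'
from h import *
t=cap('top','t9'); s=cap('scene','s9')
f=t['frame'].astype(int)
# grey tray vs wood mask: print a coarse class map over the nest
hsv=cv2.cvtColor(t['frame'],cv2.COLOR_BGR2HSV)
for v in range(132,234,3):
    print(v,''.join('G' if 35<hsv[v,u,0]<95 and hsv[v,u,1]>80 else ('w' if hsv[v,u,1]>60 and hsv[v,u,0]<30 and hsv[v,u,2]>150 else ('o' if hsv[v,u,1]>90 and hsv[v,u,0]<30 else '.')) for u in range(292,392,1)))
d=np.abs(f-load('top0')['frame'].astype(int)).sum(2)>60
for n,(u0,u1,v0,v1) in dict(tape=(390,440,80,128),cards=(262,352,50,122),spare=(198,232,100,125),red=(165,195,132,160),small=(190,260,280,345)).items(): print(n,d[v0:v1,u0:u1].mean().round(3))
E
```

```text
25.1 [0.56208893 0.30185717 0.23379954] [0.0175193  0.03554162 0.00378467] [-0.15053596  0.26425557 -0.67078437] 0.0 0.04380679947356623
132 GGGGGGGGGGGGGGGGGGGGGGGGGGGGGGGGGGGGGGGGGGGGGGGGGGGGGGGGGGGGGGGGGGGGGGGGGGGGGGGGGGGGGGGGGGGGGGGGGGGG
135 GGGGGGGGGGGGGGGGGGGGGGGGGGGGGGGGGGGGGGGGGGGGGGGGGGGGGGGGGGGGGGGGGGGGGGGGGGGGGGGGGGGGGGGGGGGGGGGGGGGG
138 GGGGGGGGGGGGGGGGGGGGGGGGGGGGGGGGGGGGGGG.G........................w....w...wwwwwwwwww.GGGGGGGGGGGGGGG
141 GGGGGGGG..w.wwwwwwwwwwwwwwwwwwwwwwwwwwwwwwwwwwwwwwwwwwwwwwwwwwwwwwwwwwwwwwwwwwwwwwwww.GGGGGGGGGGGGGG
144 GGGGGGGG.wwwwwwwwwwwwwwwwwwwwwwwwwwwwwwwwwwwwwwwwwwwwwwwwwwwwwwwwwwwwwwwwwwwwwwwwwwww.GGGGGGGGGGGGGG
147 GGGGGGGG.wwwwwwwwwwwwwwwwwwwwwwwwwwwwwwwwwwwwwwwwwwwwwwwwwww...wwwwwwwwwwwwwwwwwwwwww.GGGGGGGGGGGGGG
150 GGGGGGGG.wwwwwwwwwwwwwwwwwwwwwwwwwwwwwwwwwwwwwwwwwwwwwwwwwwww.wwwwwwwwww....wwwwwwwww.GGGGGGGGGGGGGG
153 GGGGGGGG.wwwwwwwwww...wwwwwww.ww............................................wwwwwwwww..GGGGGGGGGGGGG
156 GGGGGGGG..wwwwwwwww.........................................................wwwwwwwww.GGGGGGGGGGGGGG
159 GGGGGGGGG.wwww
[... 1961 characters left out ...]
www.GGGGGGGGGGG
216 GGGGGGGGGGG.wwwwwwwwww.........................................................wwwwwwwww.GGGGGGGGGGG
219 GGGGGGGGGGG.wwwwwwwwww......................wwwwwwwwwwwwwwwwwwwwwwwwwwwwwwwwwwwwwwwwwwww..GGGGGGGGGG
222 GGGGGGGGGGG.wwwwwwwwwwwwwwwwwwwwwwwwwwwwwwwwwwwwwwwwwwwwwwwwwwwwwwwwwwwwwwwwwwwwwwwwwwww..GGGGGGGGGG
225 GGGGGGGGGGG.wwwwwwwwwwwwwwwwwwwwwwwwwwwwwwwwwwwwwwwwwwww........................GGGGGGGGGGGGGGGGGGGG
228 GGGGGGGGGGGGGGGGGGGGGGGGGGGGGGGGGGGGGGGGGGGGGGGGGGGGGGGGGGGGGGGGGGGGGGGGGGGGGGGGGGGGGGGGGGGGGGGGGGGG
231 GGGGGGGGGGGGGGGGGGGGGGGGGGGGGGGGGGGGGGGGGGGGGGGGGGGGGGGGGGGGGGGGGGGGGGGGGGGGGGGGGGGGGGGGGGGGGGGGGGGG
tape 0.0
cards 0.001
spare 0.002
red 0.173
small 0.491
```

```bash
python3 - <<'E'
from h import *
t=load('t9')
print('tray back',atz(t,[[320,220],[360,218]],.026)); print('lip',atz(t,[[330,153]],.008)); print('nest back/front',atz(t,[[330,226.5],[360,225],[330,139]],.012))
f=t['frame']
for p in ((310,216),(330,218),(360,217)):
    print(p,f[p[1]-6:p[1]+12,p[0]].tolist())
# side view: tray back corners predicted flat in scene image vs edges
s=load('s9'); 
c,sn=np.cos(.02),np.sin(.02)
for dx in(0,-.005):
  P=[[.5662+dx+c*x-sn*y,-.0153+sn*x+c*y,.026] for x,y in((-.08,.067),(-.08,-.067),(.08,.067),(.08,-.067))]
  print(proj(s,P).round(1).tolist())
im=cv2.cvtColor(s['frame'],cv2.COLOR_BGR2HSV)
for v in range(166,266,4): print(v,''.join('.' if im[v,u,1]<60 else ('G' if 35<im[v,u,0]<95 else 'w') for u in range(240,364)))
E
```

```text
tray back [[ 0.47667323  0.03638629  0.026     ]
 [ 0.47865108 -0.05861468  0.026     ]]
lip [[0.63868978 0.00760604 0.008     ]]
nest back/front [[ 0.46030399  0.01300444  0.012     ]
 [ 0.46181738 -0.05917464  0.012     ]
 [ 0.67225684  0.00663036  0.012     ]]
(310, 216) [[130, 169, 197], [132, 170, 199], [138, 178, 206], [133, 175, 203], [136, 176, 204], [133, 171, 197], [130, 169, 197], [129, 170, 196], [136, 172, 200], [135, 174, 202], [138, 179, 205], [141, 182, 209], [139, 182, 207], [136, 178, 205], [128, 171, 198], [130, 169, 198], [115, 151, 178], [87, 112, 109]]
(330, 218) [[169, 165, 166], [170, 168, 167], [172, 166, 167], [172, 167, 169], [171, 167, 169], [171, 166, 166], [163, 161, 166], [144, 165, 181], [148, 190, 210], [152, 199, 214], [157, 201, 216], [154, 197, 215], [148, 190, 214], [132, 173, 198], [105, 134, 130], [105, 131, 78], [110, 137, 83], [113, 139, 92]]
(360, 217) [[172, 167, 169], [171, 168, 169], [175, 170, 174], [171, 169, 169], [170, 165, 167], [170, 166, 167], [158, 159, 166], [134, 164, 185], [144, 188, 212], [151, 196, 215], [154, 196, 215], [156,
[... 2764 characters left out ...]
..........wwwwwwGGGGGGGGGGGGGGGGGGGGGGGGGGGGGGGGGGGGGGG
246 GGGGGGGGGGGGGGGGGGGGGGGGGGGGGGGww.....wwww......ww.........wwww..........wwwwwwGGGGGGGGGGGGGGGGGGGGGGGGGGGGGGGGGGGGGGGGGGGGG
250 GGGGGGGGGGGGGGGGGGGGGGGGGGGGGGGGGGww.....wwwww.....wwwwwww.........wwwwwwGGGGGGGGGGGGGGGGGGGGGGGGGGGGGGGGGGGGGGGGGGGGGGGGGGG
254 wwGGGGGGGGGGGGGGGGGGGGGGGGGGGGGGGGGGGwww.....w...............wwwwwwGGGGGGGGGGGGGGGGGGGGGGGGGGGGGGGGGGGGGGGGGGGGGGGGGGGGGGGGG
258 wwwwwGGGGGGGGGGGGGGGGGGGGGGGGGGGGGGGGGGGwww...www.....wwwwwwwwGGGGGGGGGGGGGGGGGGGGGGGGGGGGGGGGGGGGGGGGGGGGGGGGGGGGGGGGGGGGGG
262 wwwwwwwwGGGGGGGGGGGGGGGGGGGGGGGGGGGGGGGGGGGGww...wwwwwww.GGGGGGGGGGGGGGGGGGGGGGGGGGGGGGGGGGGGGGGGGGGGGGGGGGGGGGGGGGGGGGGGGGG
```

Request:
drive_tool(jaw=[0.5,0.5,0.5,0.5,0.5,0.5,0.5,0.5,0.5,0.5,0.5,0.5,0.5,0.5,0.5,0.5,0.5,0.5,0.5,0.5], xyz=[[0,-4,0],[0,-8,0],[0,-12,0],[0,-16,0],[0,-20,0],[0,-24,0],[0,-27,0],[0,-30,0],[0,-32,0],[0,-32,0],[0,-32,0],[0,-32,0],[0,-32,3],[0,-32,6],[0,-32,9],[0,-32,12],[0,-32,15],[0,-32,16.5],[0,-32,16.8],[0,-32,16.8]], yaw=[0,0,0,0,0,0,0,0,0,0,0,0,0,0,0,0,0,0,0,0])

```text
t: 27.2
position: [0.5682, -0.0148, 0.0661]
tcp_rot: [3.141, 0.0, -3.121]
contact_force: [-0.6, 0.9, 0.2]
finger_gap: 0.0439
gripper_force: 0.0
```

Request:
drive_tool(jaw=[0,0,0,0,0,0,0,0,0,0,0,0,0,0,0,0,0,0,0,0], xyz=[[0,0,0],[0,0,0],[0,0,0],[0,0,0],[0,0,0],[0,0,0],[0,0,0],[0,0,0],[0,0,-0.3],[0,0,-0.8],[0,0,-1.4],[0,0,-1.8],[-0.3,0,-1.8],[-0.6,0,-1.8],[-0.8,0,-1.8],[-0.8,0,-1.5],[-0.8,0,-1.1],[-0.8,0,-0.7],[-0.8,0,-0.3],[-0.8,0,-0.1]], yaw=[0,0,0,0,0,0,0,0,0,0,0,0,0,0,0,0,0,0,0,0], force=40)

```text
t: 29.2
position: [0.5753, -0.0152, 0.0664]
tcp_rot: [3.142, -0.001, -3.121]
contact_force: [-7.3, 0.8, 21.6]
finger_gap: 0.0177
gripper_force: 40.0
```

Request:
drive_tool(jaw=[0,0,0.5,0.5,0.5,0.5,0.5,0.5,0.5,0.5,0.5,0.5,0.5,0.5,0.5,0.5,0.5], xyz=[[0,0,-0.1],[0,0,-0.2],[0,0,-0.2],[0,0,-0.2],[0,0,-0.2],[0,0,-0.2],[0,0,-0.2],[0,0,-0.2],[0,0,-0.7],[0,0,-1.5],[0,0,-3],[0,0,-5],[0,0,-8],[0,0,-11],[0,0,-14],[0,0,-17],[0,0,-17]], yaw=[0,0,0,0,0,0,0,0,0,0,0,0,0,0,0,0,0], force=10)

```text
t: 30.9
position: [0.5785, -0.0153, 0.2424]
tcp_rot: [3.141, 0.009, -3.122]
contact_force: [-0.0, 0.1, -0.5]
finger_gap: 0.0441
gripper_force: 0.0
```

Request:
drive_tool(jaw=[0.5,0.5,0.5,0.5,0.5,0.5,0.5,0.5,0.5,0.5,0.5,0.5], xyz=[[0,3,0],[0,7,0],[0,11,0],[0,15,0],[0,19,0],[0,23,0],[0,27,0],[0,30,0],[0,32,0],[0,32,0],[0,32,0],[0,32,0]], yaw=[0,0,0,0,0,0,0,0,0,0,0,0])

```text
t: 32.1
position: [0.5701, 0.302, 0.2368]
tcp_rot: [-3.14, 0.0, -3.124]
contact_force: [-0.5, -0.1, 0.1]
finger_gap: 0.0442
gripper_force: 0.0
```

```bash
python3 - <<'E'
from h import *
t=cap('top','t10'); s=cap('scene','s10')
f=t['frame'].astype(int); g=load('t9')['frame'].astype(int)
def edges(f,u,lo,hi): # sat-like: R-B large = wood
    col=(f[lo:hi,u-1:u+2,2]-f[lo:hi,u-1:u+2,0]).mean(1); return col.round().astype(int).tolist()
for u in(325,360): print(u,'back rows 212-228 old',edges(g,u,212,229),'new',edges(f,u,212,229)); print(u,'front rows 136-160 old',edges(g,u,136,160),'new',edges(f,u,136,160))
row=lambda f,v:[int(x) for x in (f[v-1:v+2,296:386,2]-f[v-1:v+2,296:386,0]).mean(0)>25]
for v in(165,210): print(v,''.join(map(str,row(f,v))))
b=cv2.cvtColor(t['frame'],cv2.COLOR_BGR2GRAY)[160:270,412:532]
n,l,st,c=cv2.connectedComponentsWithStats((b[8:-12,12:-10]<85).astype(np.uint8)); print([(x[4],(y+[424,168]).round().tolist()) for x,y in zip(st[1:],c[1:]) if x[4]>6])
E
```

```text
325 back rows 212-228 old [-4, -3, -3, -3, -3, -4, 1, 26, 59, 62, 61, 60, 66, 67, 32, -17, -24] new [-2, -3, -4, -1, 26, 60, 61, 61, 62, 61, 61, 63, 66, 65, 29, -17, -25]
325 front rows 136-160 old [-24, -24, -20, 11, 44, 60, 61, 61, 65, 65, 60, 64, 62, 63, 65, 64, 61, 40, 5, -5, -2, -1, -2, -1] new [-25, -25, -20, 9, 45, 60, 60, 61, 66, 66, 59, 64, 63, 60, 37, 4, -4, -1, -3, -1, -3, -2, -2, -1]
360 back rows 212-228 old [-2, -1, -1, -3, -4, 9, 52, 68, 63, 60, 61, 65, 61, 17, -25, -28, -24] new [-3, -1, 17, 55, 65, 61, 61, 63, 62, 61, 63, 65, 60, 19, -27, -26, -26]
360 front rows 136-160 old [-26, -13, 36, 65, 62, 60, 61, 62, 61, 55, 57, 57, 58, 59, 58, 46, 8, -6, -2, -3, -2, -3, -2, -3] new [-27, -12, 36, 64, 62, 61, 62, 63, 60, 55, 59, 57, 43, 7, -4, -3, -3, -3, -2, -2, -3, -3, -3, -4]
165 000000111111111100000000000000000000000000000000000000000000000000000000111111111100000000
210 000000011111111111000000000000000000000000001111110000000000000000000000001111111111000000
[]
```

```bash
python3 - <<'E'
from h import *
for a,b,(u0,u1,v0,v1) in(('top0','t10',(410,535,160,270)),('scene0','s10',(200,330,65,170))):
    A,B=[cv2.cvtColor(load(x)['frame'],6).astype(int)[v0:v1,u0:u1] for x in(a,b)]
    n,l,st,c=cv2.connectedComponentsWithStats((np.abs(A-B)>60).astype(np.uint8)); print(b,[(int(x[4]),(y+[u0,v0]).round().tolist()) for x,y in zip(st[1:],c[1:]) if x[4]>8])
    if b=='t10':
        C=load(b)
        for x,y in zip(st[1:],c[1:]):
            if x[4]>8: print(atz(C,[y+[u0,v0]],.035).round(3))
E
```

```text
t10 [(195, [500.0, 217.0]), (60, [508.0, 206.0]), (18, [510.0, 233.0])]
[[ 0.471 -0.385  0.035]]
[[ 0.497 -0.407  0.035]]
[[ 0.433 -0.409  0.035]]
s10 [(20, [259.0, 92.0]), (70, [239.0, 100.0]), (169, [251.0, 103.0]), (17, [249.0, 97.0])]
```

```bash
python3 -c "from station import job; print(job.job_done())"
```

```text
the job is handed in; nothing more can be done
None
```

I tipped all three tap handles into the foam box, set the empty tray down inside its nest and let go of it, and handed the job in at about 32 s; the tape, cards and single tap handle did not move.

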